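# Uncover the plate reader's window and square the leaning inserts over it

## Robot

A 6-joint arm with a two-finger parallel gripper is mounted at the origin on the work surface. World frame = base frame: x ahead of the robot, y to its left, z up, the work surface at z = 0. Lengths are in mm, angles in rad, forces in N, time in s.
With the tool pointing down it reaches from about 300 to 1000 mm from the base axis. Payload 5.1 kg.
Tool frame: the origin (TCP) lies on the centre line of the jaws, within the pads' length; the fingertips stand 22 mm ahead of it and the grasp point (between the pads) lies 3 mm ahead of it; z points along the fingers, y is the line along which they close (so a half turn about z gives the same grasp; the last joint's range is limited). The gripper opens to 95 mm and grips with 3 to 60 N. Pads are 20 mm wide; open, the fingers measure 119 mm over their backs; the gripper's body (75 mm by 180 mm) begins 59 mm behind the grasp point.
Start: joints at [-1.225, 0.124, 1.65, -0, 1.367, -0.083], TCP at [270.224, -591.154, 236.656] pointing down, gripper open.
Joint ranges: [-2.61, 2.61], [-1.02, 2.33], [0.03, 2.71], [-1.35, 4.49], [0.32, 2.68], [-2.91, 2.91]. Speed limits (rad/s): [2.57, 2.57, 3.14, 3.14, 3.14, 3.14].

## Interface

Orientations are given as a rotation vector (axis times angle).
In Python, from cell import bot gives the robot as it stands.
- The arm moves only by the tool apply_moves, never from a script. Its argument "motion" is one flat list of numbers, 5 for each row, row after row: the shift along the world's x, y, z in units of 0.3 m (1.0 is 0.3 m), then the turn about the world's z in units of 60 degrees (1.0 is 60 degrees), then the opening, from 0 (shut) to 1 (fully open). In form: [dx, dy, dz, roll, hand, dx, dy, dz, roll, hand, ...]. A call has 1 to 5 rows; each row is the pose to reach, as a shift and turn from the pose commanded when the call began; what a row does not reach only later rows make up. A row lasts 1/8 s, in which the tool goes at most 62.5 mm and 10.7 degrees, less where a joint would pass 70% of its speed; a pose out of reach is approached as far as the arm can. A call with a number of a shift or a turn outside -1 to 1 is refused whole. A call with a gripper value outside its range is refused whole. The fingers move at their own pace and stop on an object; "force" is the grip in N (left out, the last holds). Time passes only in rows, so rows that repeat a pose let the fingers close. It gives the time, the measured TCP pose, the force, the opening and the grip force at its end, in the units of the state.
- bot.sense(): the state, without advancing time (a new reading comes with each control period).
- bot.camera(name): name is "scene" or "top" or "wrist"; returns the picture (420x560x3 uint8, red, green, blue); there is no depth.
- bot.camera_params(name): a dict with "K" (3x3 intrinsics, pixels), "cam_to_world" (4x4, takes a point from camera to world coordinates). Camera axes: x right, y down, z forward; pixel columns grow to the right and rows downward; lengths in mm; the calibration is good to about 2 mm. A picture is of the moment at which its call begins: read the wrist's pose just before it. camera_params takes no time and is no camera call; for the wrist camera it gives the pose at the moment of the call.
- bot.hand_in(): hands the job in; it is judged then, once.
The state is a dict: "time": time; "q": joint angles; "qvel": joint speeds; "tau": joint torques, N m; "ee_pos": TCP position; "tool_rot": TCP orientation; "contact_force": force on the tool from outside, world axes, zero at the start; "moment": the same for the moment, N m; "finger_gap": finger opening in mm; "grasp_force": force on a finger pad.
Only numpy, scipy, OpenCV 4.12 (cv2) and the standard library are available. Lean on these libraries where they do the work, as an engineer would, in place of code of your own. Each camera call takes 0.05 s, during which the arm holds its last target. There are 200 camera calls.

## Task

Get the plate reader ready: first swing its flat steel cover sideways by the knob, right round to its stop pin, so that the window in the deck is bare. Then push the four leaning plates by their feet along the deck until they stand upright and square in a closed pack, flush against the backstop, without lifting them or knocking any flat. Leave the bottle, the objective, the tray and the box where they are.

Things in the scene. Friction and masses are not known exactly. Their poses are not given: they have to be found in the camera images.
- reader: Fixed plate reader: white base, dark steel deck 30 mm above the table. z up, +y is the way the plates are pushed. Origin at table height, below the backstop's front face (y = 0). The base spans x -100 to 140, y -170 to 190 mm. The plates stand on the deck at y < 0, centred near x = -20 mm (within 10 at the start, keep within 25); the deck behind the row (y -170 to -110 mm) is bare.
- backstop (a point): Middle of the foot of the backstop's front face, on the deck, at -20, 0, 30 mm in the reader's frame. The backstop is a white upright plate, 70 mm high, 10 mm thick, x -80 to 40 mm, facing -y; from x = -2 mm on it is notched 16 mm high so that the cover passes under. At the end the pack of plates fills y = -40 to 0 mm, in the same order, centres 63 mm above the table.
- window (a point): Centre of the green glass window (60 x 22 mm, light rim, long side along the reader's x) set flush in the deck right before the backstop, x 8 to 68, y -25 to -3 mm in the reader's frame; hidden by the cover at the start.
- cover (a joint): Swivel angle (rad) of the flat steel cover about its upright pivot screw: 0 to 0.05 at the start, over the window and in the way of the plates' feet. It grows anticlockwise seen from above, to 1.5 at its stop pin, where it lies behind the backstop; from about 1.2 it is clear of window and plates. It stays where it is left; turning it takes about 1 N at the knob.
- cover_pivot (a point): Top of the pivot screw's head (17 mm across), 44 mm above the table, at 15, 50 mm in the reader's frame. The cover at angle 0 is a 75 x 95 x 6 mm steel flag over x 0 to 75, y -30 to 65 mm in the reader's frame, top face 38 mm above the table, with an ear at its +x side that carries the knob.
- cover_knob (a point): Grip point on the axis of the cover's upright round white knob: 18 mm diameter, 38 to 80 mm above the table, this point at 64 mm. It is 101 mm from the pivot axis; at cover angle 0 it is at 92, -15 mm in the reader's frame and it turns with the cover. 30 mm or more of free space around it.
- plate1: One of four equal loose aluminium plates, 120 x 10 x 66 mm (its x, y, z), 0.14 to 0.25 kg, dark pane in each face; origin at its centre. It stands on the deck on a long edge, leaning about 0.55 rad, top towards the backstop (+y). The nearest to the backstop, its top edge against it, its foot some 35 mm short of it.
- plate2: One of four equal loose aluminium plates, 120 x 10 x 66 mm (its x, y, z), 0.14 to 0.25 kg, dark pane in each face; origin at its centre. It stands on the deck on a long edge, leaning about 0.55 rad, top towards the backstop (+y). Second from the backstop, leaning on the first.
- plate3: One of four equal loose aluminium plates, 120 x 10 x 66 mm (its x, y, z), 0.14 to 0.25 kg, dark pane in each face; origin at its centre. It stands on the deck on a long edge, leaning about 0.55 rad, top towards the backstop (+y). Third from the backstop, leaning on the second.
- plate4: One of four equal loose aluminium plates, 120 x 10 x 66 mm (its x, y, z), 0.14 to 0.25 kg, dark pane in each face; origin at its centre. It stands on the deck on a long edge, leaning about 0.55 rad, top towards the backstop (+y). The last of the row, its back free to be pushed; its back reaches to about y = -90 mm in the reader's frame. The row takes under 18 N to push at its foot.
- bottle: Bystander: white plastic bottle, 64 mm diameter, 165 mm high, to the robot's right. Origin at the centre of its underside.
- objective: Bystander: brass microscope objective, 34 mm diameter, 58 mm high, to the robot's right. Origin under its centre.
- tray: Bystander: white open plastic tray, 120 x 160 x 35 mm, to the robot's left. Origin under its centre.
- wipes: Bystander: cardboard wipes box, 70 x 120 x 50 mm, to the robot's left, beyond the tray. Origin under its centre.
Not all that is in view belongs to the job. Leave any pink look-alike of the plate4 alone.

How it is judged:
By the outcome, as a careful person would: the job done as asked, in the order asked, and still so for the second after the job is handed in, with the robot touching nothing.
It also fails if it takes over 48 s, if anything falls off the work surface, if the arm or the gripper's body presses on something with over 40 N, if the wrist force passes 120 N, or if a joint passes its speed limit or range.

## Working session

There is one attempt and no reset: what is moved stays moved. The work goes in short steps, Python scripts to look and compute and a tool call to move; the robot and the scene stay as the last step left them, time stands still between calls to the robot, and variables do not carry over. Pictures are saved under pics/ and viewed, at most 10 in all, crops included, and the job is handed in when it is done.

Besides the shell and the picture viewer there is one more tool, called after "Call:" by a JSON object that holds its "name" and its "arguments". apply_moves: Moves the arm, as the interface text tells. Shifts and turns lie within -1 to 1; 1 stands for 0.3 m of shift or 60 degrees of turn. Its arguments: {"type":"object","properties":{"motion":{"type":"array","items":{"type":"number","minimum":-1,"maximum":1}},"force":{"type":"number"}},"required":["motion"]}

```bash
mkdir -p pics; ls
python3 - <<'E'
from cell import bot
import cv2,numpy as np
for n in ["scene","top"]:
    im=bot.camera(n); cv2.imwrite(f"pics/{n}0.png",im[:,:,::-1])
    p=bot.camera_params(n); print(n,np.round(p["K"],1).tolist(),np.round(p["cam_to_world"],3).tolist())
s=bot.sense(); print(s["time"],s["ee_pos"],s["tool_rot"],s["finger_gap"])
E
```

```text
pics
scene [[436.3, 0.0, 277.7], [0.0, 436.3, 203.4], [0.0, 0.0, 1.0]] [[0.698, 0.427, -0.575, 1182.362], [0.716, -0.422, 0.556, -615.297], [-0.005, -0.799, -0.601, 725.469], [0.0, 0.0, 0.0, 1.0]]
top [[409.4, 0.0, 283.5], [0.0, 409.4, 209.9], [0.0, 0.0, 1.0]] [[-0.006, -0.995, 0.101, 440.98], [-1.0, 0.009, 0.025, -3.22], [-0.026, -0.101, -0.995, 1086.232], [0.0, 0.0, 0.0, 1.0]]
0.1 [ 270.0470614  -590.65697424  235.51560605] [-3.06785284e+00 -6.68022291e-01  3.92057645e-04] 95.4652587194374
```

View pics/top0.png

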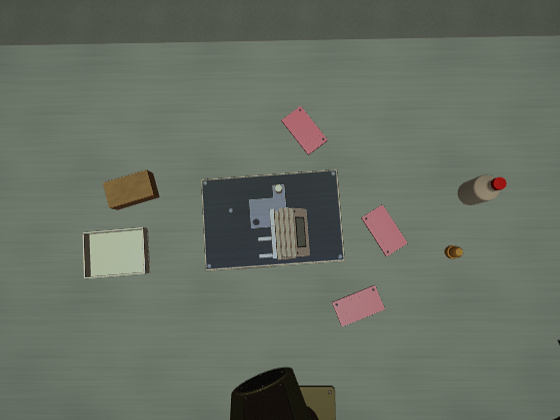

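View pics/scene0.png

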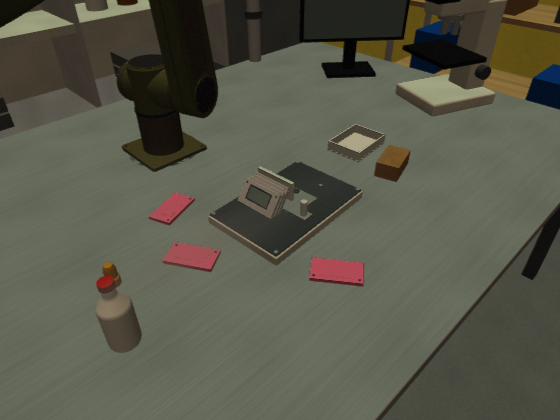

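The top view shows the reader at columns 202–343, rows 170–270, nearly aligned with the world axes. The knob is at (279,188), the pivot at (256,222), and the plates lie between columns 270 and 310.

```bash
cat > h.py <<'E'
import numpy as np,cv2
from cell import bot
def ray(n,uv,z,p=None):
    p=p or bot.camera_params(n); T=np.array(p["cam_to_world"]); 
    d=T[:3,:3]@np.linalg.inv(p["K"])@np.array([uv[0],uv[1],1.]); o=T[:3,3]
    return (o+d*(z-o[2])/d[2])
def proj(n,P,p=None):
    p=p or bot.camera_params(n); T=np.array(p["cam_to_world"])
    c=T[:3,:3].T@(np.array(P,float)-T[:3,3]); q=np.array(p["K"])@c; return q[:2]/q[2]
E
python3 - <<'E'
from h import *
im=cv2.imread("pics/top0.png")
roi=im[150:290,180:365]; big=cv2.resize(roi,None,fx=4,fy=4,interpolation=cv2.INTER_CUBIC); cv2.imwrite("pics/top0c.png",big)
g=im.astype(int); m=((g.max(2)<75)).astype(np.uint8); m[:160]=0;m[285:]=0;m[:,:190]=0;m[:,355:]=0
c=max(cv2.findContours(m,0,2)[0],key=cv2.contourArea)
pts=np.array([ray("top",p[0],30)[:2] for p in c],np.float32)
r=cv2.minAreaRect(pts); print(r, cv2.boxPoints(r))
im2=cv2.imread("pics/scene0.png")[150:270,200:375]; cv2.imwrite("pics/scene0c.png",cv2.resize(im2,None,fx=4,fy=4,interpolation=cv2.INTER_CUBIC))
E
```

```text
((525.1128540039062, 54.78083801269531), (228.66778564453125, 349.5114440917969), 3.705590009689331) [[ 399.72357   221.78185 ]
 [ 422.31244  -126.998886]
 [ 650.50214  -112.22017 ]
 [ 627.91327   236.56056 ]]
```

View pics/top0c.png

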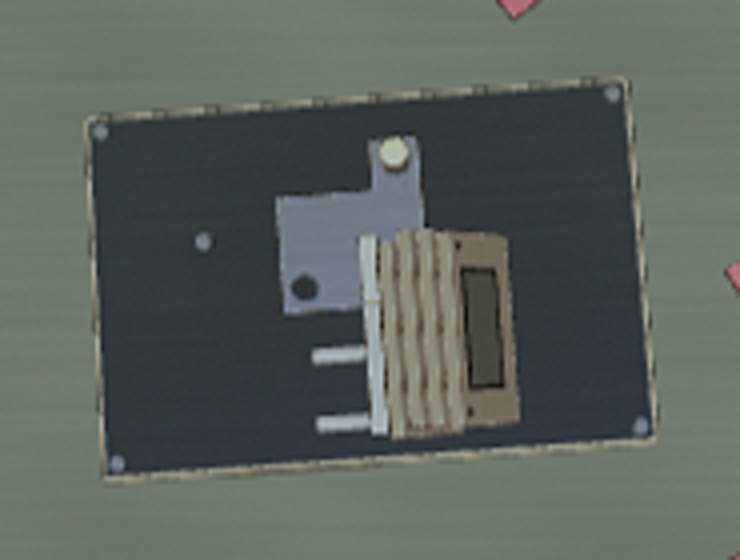

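View pics/scene0c.png

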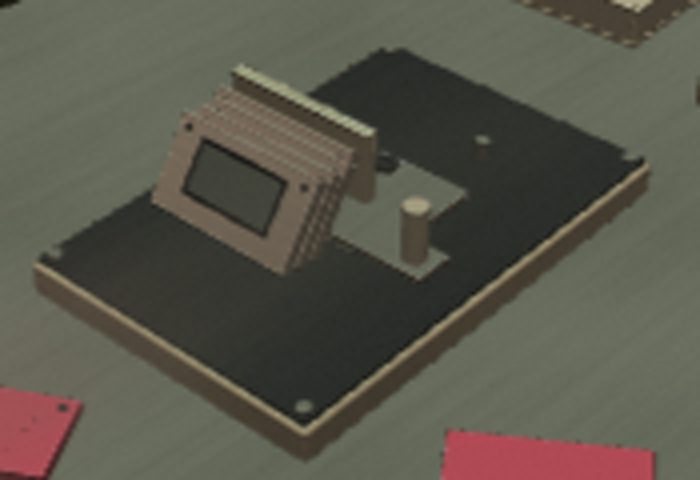

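The crops show the knob top at full-image (278.4,187.9), the pivot screw at (256,222) and the stop pin at (230.5,210). The backstop's top edge runs from (272,209) to (275,258). Plate 4's foot is near column 309, and all four plates lean on the backstop.

```bash
cat >> h.py <<'E'
A=np.deg2rad(3.7); O=np.array([505.8,43.5]); R=np.array([[np.cos(A),-np.sin(A)],[np.sin(A),np.cos(A)]])
def rd(w): return R.T@(np.array(w)[:2]-O)
def wd(r): return O+R@np.array(r,float)
def yaw(s):
    M=cv2.Rodrigues(np.array(s["tool_rot"],float))[0]; return np.degrees(np.arctan2(M[1,1],M[0,1]))
E
python3 - <<'E'
from h import *
for n,uv,z in [("knob",(278.4,187.9),80),("piv",(256,222),44),("bs",(272,209.2),100),("bs2",(275.2,258.3),100),("foot",(310,255.5),36),("foot2",(307,209),36)]:
    w=ray("top",uv,z); print(n,w.round(1),rd(w).round(1))
# scene check
o=(200,150)
for n,uv,z in [("knob",(415/4+200,206/4+150),80),("cornerNear",(305/4+200,430/4+150),30),("cR",(648/4+200,168/4+150),30),("cL",(38/4+200,265/4+150),30),("foot R",(285/4+200,272/4+150),34),("footL",(154/4+200,200/4+150),34)]:
    w=ray("scene",uv,z); print(n,w.round(1),rd(w).round(1))
s=bot.sense();print(yaw(s),wd((92,-15)),s["contact_force"])
E
```

```text
knob [598.1  34.2  80. ] [ 91.5 -15.2]
piv [516.2  93.3  44. ] [13.6 49. ]
bs [543.   49.3 100. ] [37.4  3.3]
bs2 [424.7  42.  100. ] [-81.    3.7]
foot [430.2 -43.8  36. ] [-81.1 -82.3]
foot2 [549.3 -37.6  36. ] [ 38.2 -83.7]
knob [604.5  32.9  80. ] [ 97.8 -16.9]
cornerNear [ 661.4 -117.6   30. ] [ 144.9 -170.8]
cR [642.2 228.7  30. ] [148.1 176. ]
cL [ 433.4 -134.3   30. ] [ -83.7 -172.7]
foot R [553.2 -30.3  34. ] [ 42.6 -76.7]
footL [436.4 -39.6  34. ] [-74.7 -78.5]
-65.43129385700752 [598.5762215   34.46823809] [0.45733247 0.41003363 0.20406987]
```

Call:
{"name": "apply_moves", "arguments": {"motion": [0.5, 0.95, 0, -0.35, 0.55, 0.5, 0.95, 0, -0.35, 0.55, 0.5, 0.95, 0, -0.35, 0.55, 0.5, 0.95, 0, -0.35, 0.55, 0.5, 0.95, 0, -0.35, 0.55]}}

```text
time: 0.72
ee_pos: [416.2, -312.6, 236.3]
tool_rot: [-3.14, -0.097, 0.0]
contact_force: [0.2, -1.1, 0.0]
finger_gap: 54.0
grasp_force: 0.0
```

Call:
{"name": "apply_moves", "arguments": {"motion": [0.5, 0.95, 0, 0, 0.55, 0.5, 0.95, 0, 0, 0.55, 0.5, 0.95, 0, 0, 0.55, 0.5, 0.95, 0, 0, 0.55, 0.5, 0.95, 0, 0, 0.55]}}

```text
time: 1.35
ee_pos: [561.7, -36.0, 236.4]
tool_rot: [3.14, 0.098, -0.0]
contact_force: [2.1, -1.4, 0.6]
finger_gap: 52.5
grasp_force: 0.0
```

Run:
```python
from h import *
im=bot.camera("wrist"); p=bot.camera_params("wrist"); cv2.imwrite("pics/w1.png",im[:,:,::-1])
s=bot.sense(); print(s["ee_pos"],yaw(s)); import pickle; pickle.dump(p,open("w1.pkl","wb"))
for n,P in [("knob",(*wd((92,-15)),80)),("piv",(*wd((15,50)),44)),("corner",(*wd((140,-170)),30))]: print(n,proj("wrist",P,p).round(1))
```

```text
[563.87377142 -30.01076268 236.23842666] -86.13442379556726
knob [218.7 157.9]
piv [169.6 224.5]
corner [374.4 107. ]
```

View pics/w1.png

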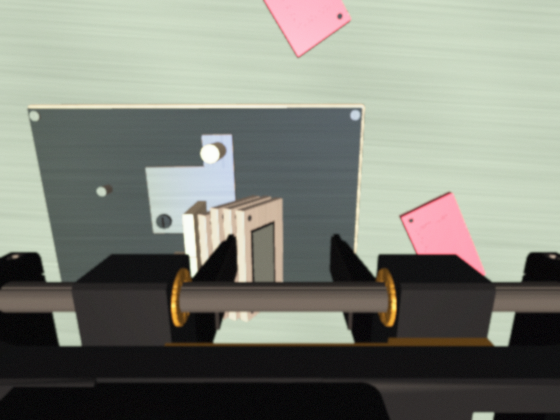

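The wrist view shows the knob top at (210,154) and the pivot at (164,222), but the arm was still settling. I'll retake it and measure numerically.

Run:
```python
from h import *
for k in range(2):
    p=bot.camera_params("wrist"); im=bot.camera("wrist")
g=cv2.cvtColor(im,cv2.COLOR_RGB2GRAY)
e=proj("wrist",(*wd((92,-15)),80),p); print(e,bot.sense()["ee_pos"])
def blob(m,c,r):
    M=np.zeros_like(m); x,y=map(int,c); M[y-r:y+r,x-r:x+r]=m[y-r:y+r,x-r:x+r]
    c=max(cv2.findContours(M,0,2)[0],key=cv2.contourArea); return cv2.minEnclosingCircle(c)
(c,r)=blob((g>195).astype(np.uint8),e,22); print("knob",c,r,ray("wrist",c,80,p),rd(ray("wrist",c,80,p)))
e=proj("wrist",(*wd((15,50)),44),p)
(c,r)=blob((g<90).astype(np.uint8),e,13); print("piv",e,c,r,ray("wrist",c,44,p),rd(ray("wrist",c,44,p)))
# right (-y) and far edges
d=cv2.inRange(g,0,85)
cs=max(cv2.findContours(d,0,2)[0],key=cv2.contourArea)
for q in [(140,-170),(140,190)]: print(q,proj("wrist",(*wd(q),30),p))
rows=[(x,np.where(g[80:140,x]<90)[0][0]+80) for x in (60,120,180,250,330)]
w=[ray("wrist",u,30,p) for u in rows]; print([rd(a).round(1) for a in w], np.degrees(np.arctan2(w[0][1]-w[-1][1],w[0][0]-w[-1][0])))
```

```text
[214.73715855 155.80443283] [561.71629336 -35.4455314  235.94779641]
knob (213.5, 157.5) 28.363807678222656 [596.92693488  35.59588807  80.        ] [ 90.42692097 -13.76826819]
piv [165.86771171 222.8162276 ] (166.9375, 220.65625) 6.098015308380127 [520.11493574  93.13279478  44.        ] [17.48801676 48.60556524]
(140, -170) [371.13615422 105.07965968]
(140, 190) [ 25.66760466 103.72200492]Traceback (most recent call last):
  File "<stdin>", line 16, in <module>
IndexError: index 0 is out of bounds for axis 0 with size 0
```

Call:
{"name": "apply_moves", "arguments": {"motion": [0.121, 0.237, 0, 0, 0.55, 0.121, 0.237, -0.2, 0, 0.55, 0.121, 0.237, -0.4, 0, 0.55, 0.121, 0.237, -0.4, 0, 0.55, 0.121, 0.237, -0.4, 0, 0.55]}}

```text
time: 2.12
ee_pos: [598.7, 32.0, 118.8]
tool_rot: [3.14, 0.096, 0.004]
contact_force: [0.4, -0.5, 1.5]
finger_gap: 52.5
grasp_force: 0.0
```

Run:
```python
from h import *
s=bot.sense(); p=bot.camera_params("wrist"); im=bot.camera("wrist"); cv2.imwrite("pics/w2.png",im[:,:,::-1])
print(s["ee_pos"],yaw(s),s["finger_gap"],proj("wrist",(*wd((92,-15)),80),p), proj("wrist",(*wd((15,50)),44),p))
```

```text
[598.6606027   32.01509305 118.75842019] -86.50857313417698 52.46613795601453 [280.87726369 242.1914569 ] [198.39513078 318.88515617]
```

View pics/w2.png

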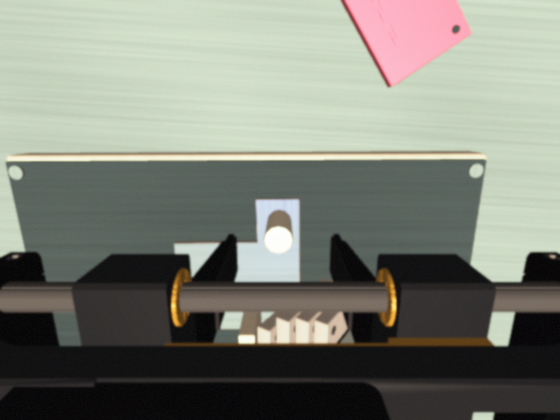

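The knob top is at (278.5,239.5), within 3 px of the prediction, and it sits between the fingers. Next I descend and grip.

Call:
{"name": "apply_moves", "arguments": {"motion": [0, 0.01, -0.165, 0, 0.55, 0, 0.01, -0.165, 0, 0.55, 0, 0.01, -0.165, 0, 0, 0, 0.01, -0.165, 0, 0, 0, 0.01, -0.165, 0, 0], "force": 15}}

```text
time: 2.8
ee_pos: [598.7, 35.9, 69.0]
tool_rot: [3.14, 0.098, 0.004]
contact_force: [-0.1, 0.6, -0.8]
finger_gap: 27.8
grasp_force: 0.0
```

Run:
```python
from h import *
s=bot.sense(); print(s["ee_pos"],rd(s["ee_pos"]),yaw(s))
k0=wd((92,-15))
r0=np.array([77,-65.])
for a in np.arange(0.15,1.56,0.15):
    c,d=np.cos(a),np.sin(a); v=R@(np.array([[c,-d],[d,c]])@r0-r0); print(round(a,2),(v/300).round(3))
```

```text
[598.72447321  35.93932969  69.01813822] [ 92.24287563 -13.54154174] -86.43336931554693
0.15 [0.027 0.043]
0.3 [0.047 0.089]
0.45 [0.06  0.137]
0.6 [0.066 0.187]
0.75 [0.064 0.238]
0.9 [0.054 0.287]
1.05 [0.037 0.335]
1.2 [0.014 0.379]
1.35 [-0.016  0.419]
1.5 [-0.052  0.455]
```

Call:
{"name": "apply_moves", "arguments": {"motion": [0, 0, 0, 0, 0, 0, 0, 0, 0, 0, 0, 0, 0, 0, 0]}}

```text
time: 3.18
ee_pos: [598.2, 35.9, 68.0]
tool_rot: [3.14, 0.098, 0.002]
contact_force: [-0.3, -1.1, 5.1]
finger_gap: 17.9
grasp_force: 15.0
```

Call:
{"name": "apply_moves", "arguments": {"motion": [0.027, 0.043, 0, 0, 0, 0.047, 0.089, 0, 0, 0, 0.06, 0.137, 0, 0, 0, 0.066, 0.187, 0, 0, 0, 0.064, 0.238, 0, 0, 0]}}

```text
time: 3.8
ee_pos: [617.6, 108.5, 67.9]
tool_rot: [-3.14, -0.098, -0.002]
contact_force: [0.7, -2.3, 6.2]
finger_gap: 17.9
grasp_force: 15.0
```

Call:
{"name": "apply_moves", "arguments": {"motion": [-0.01, 0.049, 0, 0, 0, -0.027, 0.097, 0, 0, 0, -0.05, 0.141, 0, 0, 0, -0.08, 0.181, 0, 0, 0, -0.105, 0.207, 0, 0, 0]}}

```text
time: 4.42
ee_pos: [585.0, 170.7, 67.7]
tool_rot: [3.14, 0.1, 0.0]
contact_force: [1.4, -2.7, 5.6]
finger_gap: 17.9
grasp_force: 15.0
```

Call:
{"name": "apply_moves", "arguments": {"motion": [-0.005, 0.006, 0, 0, 0, -0.015, 0.014, 0, 0, 0, -0.022, 0.02, 0, 0, 0, -0.022, 0.02, 0, 0, 0]}}

```text
time: 4.92
ee_pos: [582.9, 171.3, 67.9]
tool_rot: [3.131, 0.1, 0.016]
contact_force: [14.5, -20.2, -1.9]
finger_gap: 17.7
grasp_force: 15.0
```

Run:
```python
from h import *
s=bot.sense(); print(s["ee_pos"],rd(s["ee_pos"]),yaw(s),s["contact_force"])
d=rd(s["ee_pos"])-[15,50]; print(np.arctan2(d[1],d[0])-np.arctan2(-65,77),np.hypot(*d))
```

```text
[582.92369365 171.34201756  67.9432829 ] [ 85.21287891 122.59857602] -86.34729743342258 [ 14.50346289 -20.16221802  -1.90045814]
1.503193262910151 100.99703760505892
```

Call:
{"name": "apply_moves", "arguments": {"motion": [0.012, -0.012, 0, 0, 0, 0.012, -0.012, 0, 0, 0.5, 0.012, -0.012, 0, 0, 0.5, 0.012, -0.012, 0, 0, 0.5, 0.012, -0.012, 0, 0, 0.5]}}

```text
time: 5.55
ee_pos: [581.7, 172.3, 66.7]
tool_rot: [-3.14, -0.099, 0.002]
contact_force: [0.3, 0.3, -0.9]
finger_gap: 46.5
grasp_force: 0.0
```

Call:
{"name": "apply_moves", "arguments": {"motion": [0, 0, 0.1, 0, 0.5, 0, 0, 0.3, 0, 0.5, 0, 0, 0.45, 0, 0.5, 0, 0, 0.45, 0, 0.5]}}

```text
time: 6.05
ee_pos: [585.0, 172.7, 208.0]
tool_rot: [-3.138, -0.098, -0.015]
contact_force: [0.2, 0.2, 0.4]
finger_gap: 47.6
grasp_force: 0.0
```

Run:
```python
from h import *
s=bot.sense(); print(s["ee_pos"],rd(s["ee_pos"]),yaw(s),s["q"],wd((-20,-135)),wd((-20,-100)))
```

```text
[584.97992554 172.70035718 208.02534146] [ 87.35248162 123.82139096] -86.42102532796126 [1.98994802e-01 5.01979102e-02 1.77761019e+00 1.95855565e-04
 1.30382163e+00 1.70728310e+00] [494.55354925 -92.50925463] [492.29491846 -57.58220799]
```

Call:
{"name": "apply_moves", "arguments": {"motion": [-0.3, -0.9, 0, 0.9, 0.63, -0.3, -0.9, 0, 0.9, 0.63, -0.3, -0.9, 0, 0.9, 0.63, -0.3, -0.9, 0, 0.9, 0.63, -0.3, -0.9, 0, 0.9, 0.63]}}

```text
time: 6.68
ee_pos: [491.6, -97.1, 200.6]
tool_rot: [-2.796, -1.429, 0.002]
contact_force: [-0.5, -1.0, -0.7]
finger_gap: 60.0
grasp_force: 0.0
```

Run:
```python
from h import *
s=bot.sense(); print(s["ee_pos"],rd(s["ee_pos"]),yaw(s),s["q"])
im=bot.camera("top"); cv2.imwrite("pics/t2.png",cv2.resize(im[150:290,180:365,::-1],None,fx=4,fy=4,interpolation=cv2.INTER_CUBIC))
```

```text
[491.63741527 -97.06222427 200.56966308] [ -23.20386928 -139.35529465] -35.86031868748659 [-3.02105314e-01 -1.85039883e-01  2.01334587e+00  4.13126489e-05
  1.31550693e+00  3.23764133e-01]
```

Call:
{"name": "apply_moves", "arguments": {"motion": [0.01, 0.015, -0.1, 0.61, 0.63, 0.01, 0.015, -0.2, 0.61, 0.63, 0.01, 0.015, -0.3, 0.61, 0.63, 0.01, 0.015, -0.3, 0.61, 0.63, 0.01, 0.015, -0.3, 0.61, 0.63]}}

```text
time: 7.35
ee_pos: [495.3, -90.7, 110.5]
tool_rot: [-2.213, -2.226, 0.002]
contact_force: [-0.3, -0.2, -0.4]
finger_gap: 60.0
grasp_force: 0.0
```

Run:
```python
from h import *
bot.camera("top")
s=bot.sense(); print(s["ee_pos"],rd(s["ee_pos"]),yaw(s),s["qvel"].max(),s["contact_force"])
```

```text
[495.75845467 -90.85875274 111.21723984] [ -18.69109536 -133.43069372] 0.3330821935123055 0.0010786068299815745 [-0.69090114 -0.09937322  0.00101177]
```

Call:
{"name": "apply_moves", "arguments": {"motion": [0, 0, -0.1, 0.057, 0.63, 0, 0, -0.17, 0.057, 0.63, 0, 0, -0.19, 0.057, 0.63, 0, 0, -0.19, 0.057, 0.63]}}

```text
time: 7.9
ee_pos: [496.4, -91.2, 55.4]
tool_rot: [-2.146, -2.294, -0.0]
contact_force: [-0.6, -0.2, -0.5]
finger_gap: 60.2
grasp_force: 0.0
```

Run:
```python
from h import *
for i in range(3):
    bot.camera("top"); s=bot.sense(); print(s["ee_pos"],rd(s["ee_pos"]),yaw(s),s["contact_force"],s["tool_rot"])
```

```text
[496.8494285  -91.38790451  55.96286988] [ -17.63654293 -134.02914559] 3.816271403298063 [ 0.3574705   0.13761341 -0.16182442] [2.14550954e+00 2.29339361e+00 8.83558178e-04]
[497.08128681 -91.45488933  56.27185911] [ -17.40949059 -134.11095314] 3.826298090397693 [0.16559233 0.11165423 0.92707712] [2.14489186e+00 2.29313475e+00 1.38095267e-03]
[497.16053959 -91.50040391  56.41266075] [ -17.33334015 -134.16148721] 3.8283432030914373 [0.45913256 0.11964562 0.35291769] [2.14465148e+00 2.29295926e+00 1.58950521e-03]
```

Call:
{"name": "apply_moves", "arguments": {"motion": [-0.013, 0, -0.008, -0.002, 0.63, -0.016, 0.045, -0.008, -0.002, 0.63, -0.019, 0.09, -0.008, -0.002, 0.63, -0.019, 0.09, -0.008, -0.002, 0.63]}}

```text
time: 8.55
ee_pos: [490.3, -63.0, 52.7]
tool_rot: [-2.146, -2.294, 0.0]
contact_force: [0.4, -0.0, -0.3]
finger_gap: 60.0
grasp_force: 0.0
```

Call:
{"name": "apply_moves", "arguments": {"motion": [-0.001, 0.01, 0, 0, 0.63, -0.0015, 0.02, 0, 0, 0.63, -0.002, 0.03, 0, 0, 0.63, -0.0025, 0.04, 0, 0, 0.63, -0.003, 0.05, 0, 0, 0.63]}}

```text
time: 9.18
ee_pos: [489.7, -49.5, 52.8]
tool_rot: [2.147, 2.292, -0.001]
contact_force: [-0.1, -2.8, -1.0]
finger_gap: 59.9
grasp_force: 1.3
```

Run:
```python
from h import *
s=bot.sense(); print(s["ee_pos"],rd(s["ee_pos"]),yaw(s),s["contact_force"],s["moment"])
```

```text
[489.71469211 -49.54589136  52.79353094] [-22.05624611 -91.81392616] 3.7389660104108455 [-0.11648545 -2.81320071 -1.0493286 ] [-0.4791288  -0.11562899 -0.00084105]
```

Call:
{"name": "apply_moves", "arguments": {"motion": [-0.001, 0.013, 0, 0, 0.63, -0.0017, 0.026, 0, 0, 0.63, -0.0025, 0.039, 0, 0, 0.63, -0.0034, 0.052, 0, 0, 0.63, -0.004, 0.065, 0, 0, 0.63]}}

```text
time: 9.8
ee_pos: [488.3, -30.0, 52.5]
tool_rot: [2.148, 2.292, -0.001]
contact_force: [-0.2, -4.3, -2.5]
finger_gap: 60.0
grasp_force: 2.1
```

Run:
```python
from h import *
s=bot.sense(); print(s["ee_pos"],rd(s["ee_pos"]),yaw(s),s["contact_force"],s["moment"])
im=bot.camera("scene"); cv2.imwrite("pics/s3.png",cv2.resize(im[150:270,200:375,::-1],None,fx=4,fy=4,interpolation=cv2.INTER_CUBIC))
```

```text
[488.26227375 -29.97696887  52.5432147 ] [-22.24280933 -72.19206487] 3.72320799119258 [-0.17343089 -4.29649471 -2.52744847] [-0.80852732 -0.17961105 -0.02520377]
```

View pics/s3.png

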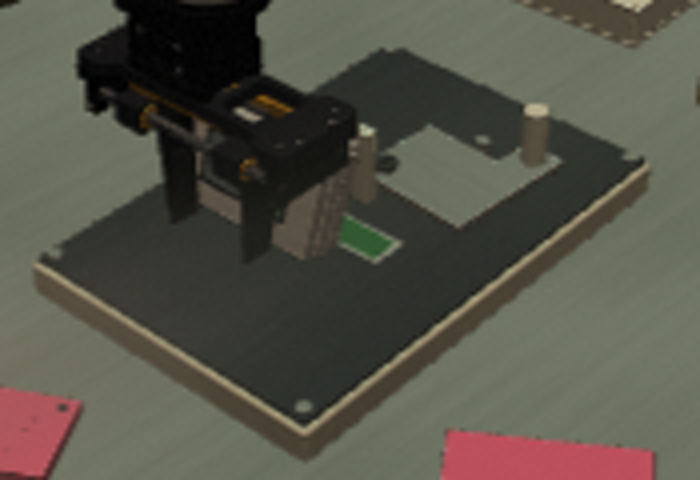

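The cover now lies behind the backstop, at crop (460,180), and the green window is bare at (370,238). The plates are tilting up squarely ahead of the fingers, so I keep pushing.

Call:
{"name": "apply_moves", "arguments": {"motion": [-0.0006, 0.01, 0, 0, 0.63, -0.0013, 0.02, 0, 0, 0.63, -0.002, 0.03, 0, 0, 0.63, -0.0026, 0.04, 0, 0, 0.63, -0.0032, 0.05, 0, 0, 0.63]}}

```text
time: 10.48
ee_pos: [487.5, -14.4, 52.8]
tool_rot: [-2.148, -2.292, -0.0]
contact_force: [1.2, -2.3, -1.9]
finger_gap: 59.9
grasp_force: 1.3
```

Call:
{"name": "apply_moves", "arguments": {"motion": [-0.0003, 0.005, 0, 0, 0.63, -0.0006, 0.01, 0, 0, 0.63, -0.001, 0.015, 0, 0, 0.63]}}

```text
time: 10.85
ee_pos: [487.3, -10.2, 52.8]
tool_rot: [2.148, 2.292, 0.0]
contact_force: [0.8, -2.2, -1.2]
finger_gap: 59.9
grasp_force: 1.3
```

Run:
```python
from h import *
s=bot.sense(); print(s["ee_pos"],rd(s["ee_pos"]),yaw(s),s["contact_force"],s["moment"])
```

```text
[487.26427741 -10.18384968  52.84667516] [-21.96142981 -52.37579908] 3.7170574471740947 [ 0.77139631 -2.18017573 -1.15864965] [-0.48595513 -0.13911049 -0.01112061]
```

Roughly 2 mm remain. I'll creep in until the force rises.

Call:
{"name": "apply_moves", "arguments": {"motion": [-0.0002, 0.003, 0, 0, 0.63, -0.0004, 0.006, 0, 0, 0.63, -0.0006, 0.009, 0, 0, 0.63, -0.0006, 0.009, 0, 0, 0.63]}}

```text
time: 11.35
ee_pos: [487.3, -9.6, 52.9]
tool_rot: [2.146, 2.29, -0.004]
contact_force: [-0.8, -12.3, -1.7]
finger_gap: 59.8
grasp_force: 6.2
```

Run:
```python
from h import *
s=bot.sense(); print(s["ee_pos"],rd(s["ee_pos"]),yaw(s),s["contact_force"],s["moment"])
```

```text
[487.25273247  -9.61029084  52.9214961 ] [-21.9359376  -51.80269073] 3.742658847596458 [ -0.80329113 -12.28253297  -1.65409632] [-1.6374278  -0.13308355 -0.05287071]
```

Call:
{"name": "apply_moves", "arguments": {"motion": [-0.0004, 0.006, 0, 0, 0.63, -0.0008, 0.012, 0, 0, 0.63, -0.0008, 0.012, 0, 0, 0.63, -0.0008, 0.012, 0, 0, 0.63]}}

```text
time: 11.85
ee_pos: [487.3, -9.7, 53.1]
tool_rot: [2.141, 2.287, -0.012]
contact_force: [0.5, -29.0, -2.8]
finger_gap: 59.9
grasp_force: 14.6
```

Run:
```python
from h import *
s=bot.sense(); print(s["ee_pos"],rd(s["ee_pos"]),yaw(s),s["contact_force"],s["moment"])
im=bot.camera("scene"); cv2.imwrite("pics/s4.png",cv2.resize(im[170:250,230:330,::-1],None,fx=7,fy=7,interpolation=cv2.INTER_CUBIC))
```

```text
[487.27615005  -9.73296353  53.09655407] [-21.92048519 -51.92661892] 3.7788297724779523 [  0.50136006 -28.98559354  -2.76933108] [-3.8293781  -0.10674979 -0.23831466]
```

View pics/s4.png

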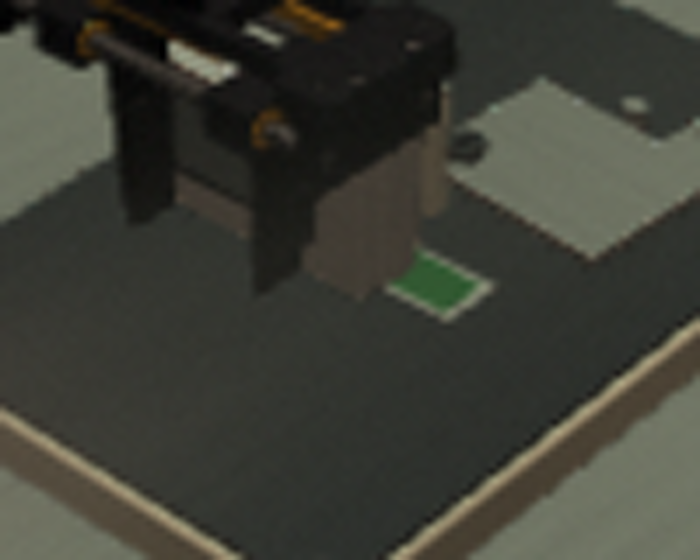

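The pack is rigid and appears upright at crop (360,230), beside the window. I withdraw straight back, then lift.

Call:
{"name": "apply_moves", "arguments": {"motion": [0.0007, -0.01, 0, 0, 0.63, 0.0013, -0.02, 0, 0, 0.63, 0.002, -0.03, 0, 0, 0.63, 0.004, -0.06, 0, 0, 0.63, 0.01, -0.15, 0, 0, 0.63]}}

```text
time: 12.52
ee_pos: [489.8, -48.7, 52.8]
tool_rot: [-2.145, -2.295, -0.001]
contact_force: [0.7, -0.7, 0.6]
finger_gap: 59.9
grasp_force: 0.0
```

Call:
{"name": "apply_moves", "arguments": {"motion": [0.003, -0.05, 0.1, 0, 0.63, 0.003, -0.1, 0.3, 0, 0.63, 0.003, -0.3, 0.5, 0, 0.63, 0.003, -0.5, 0.5, 0, 0.63, 0.003, -0.7, 0.5, 0, 0.63]}}

```text
time: 13.15
ee_pos: [491.5, -248.9, 204.8]
tool_rot: [2.144, 2.29, 0.002]
contact_force: [-0.8, -0.1, -0.1]
finger_gap: 60.3
grasp_force: 0.0
```

Run:
```python
from h import *
for i in range(3): im=bot.camera("top")
sc=bot.camera("scene")
a=cv2.resize(im[165:275,195:350,::-1],(780,554),interpolation=cv2.INTER_CUBIC)
b=cv2.resize(sc[165:265,215:355,::-1],(780,557),interpolation=cv2.INTER_CUBIC)
cv2.imwrite("pics/t5.png",a); cv2.imwrite("pics/s5.png",b)
for q in [(-80,-40),(40,-40),(-80,0),(40,0)]:
    print(q,((proj("top",(*wd(q),96))-[195,165])*780/155).round(0),((proj("scene",(*wd(q),96))-[215,165])*780/140).round(0))
print(bot.sense()["time"],bot.sense()["ee_pos"])
```

```text
(-80, -40) [495. 461.] [174.  49.]
(40, -40) [477. 212.] [363. 147.]
(-80, 0) [412. 467.] [233.  15.]
(40, 0) [394. 218.] [421. 109.]
13.35 [ 490.35967562 -247.57878913  202.06045492]
```

View pics/t5.png

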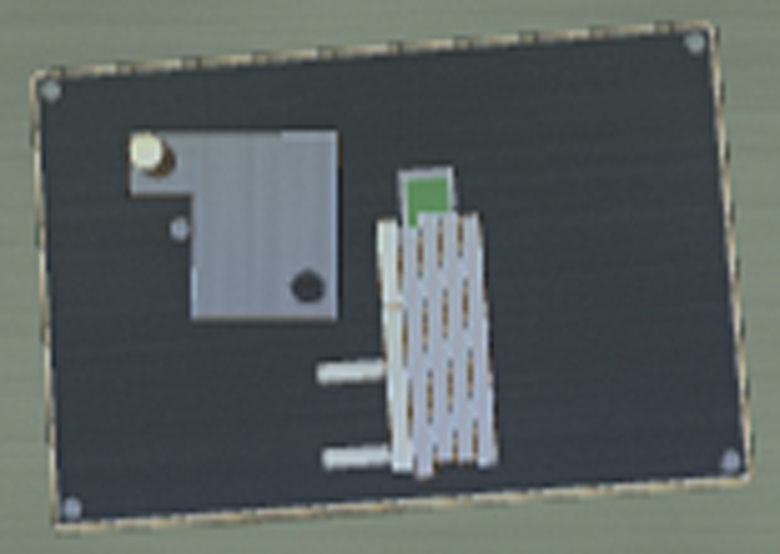

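View pics/s5.png

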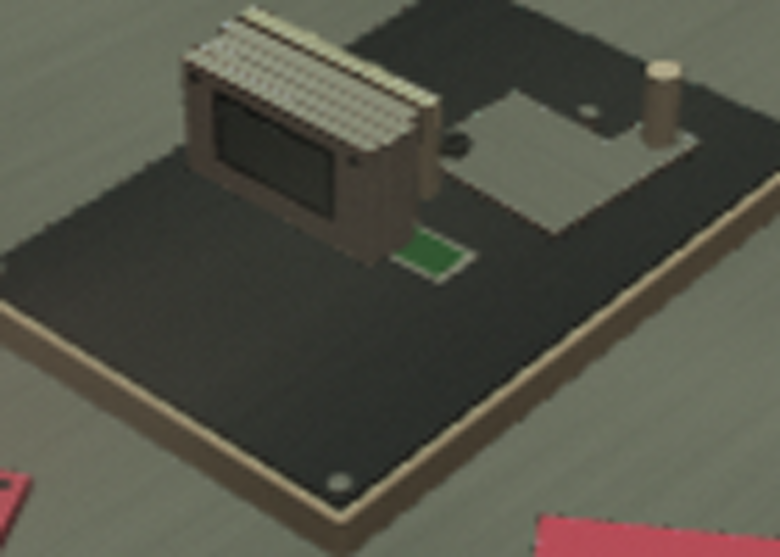

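Both views show the four plates upright in a closed pack. The back-face edge runs from (478,213) to (495,462), as predicted for y = -40 mm. The cover is at its pin (180,229), and the window is uncovered.

```bash
python3 -c "
from cell import bot
print(bot.hand_in())"
```

```text
the job is handed in; nothing more can be done
None
```

The job is handed in: the cover is at its stop pin (about 1.50 rad) and the window is clear of it. The four plates stand upright in a closed pack, flush against the backstop, at about 13.4 s, and I moved none of the bystanders.

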